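# Close the mounting drum and hold the scroll bracket level over its dowel

### The arm

A 6-joint arm with a two-finger parallel gripper is mounted at the origin on the work surface. World frame = base frame: x ahead of the robot, y to its left, z up, the work surface at z = 0. Lengths are in mm, angles in rad, forces in N, time in s.
With the tool pointing down it reaches from about 300 to 875 mm from the base axis. Payload 6.4 kg.
Tool frame: the origin (TCP) lies midway between the tips of the shut fingers; the grasp point (between the pads) lies env.grasp_offset behind it (env.grasp_offset is the distance from the TCP to the grasp point, in mm); z points along the fingers, y is the line along which they close (so a half turn about z gives the same grasp; the last joint's range is limited). The gripper opens to 85 mm and grips with 20 to 120 N. Pads are 22 mm wide; open, the fingers measure 114 mm over their backs; the gripper's body (76 mm by 85 mm) begins 54 mm behind the grasp point. The pads swing forward as they close: fully open they stand 13 mm farther back than shut.
Start: joints at [1.136, 0.181, 1.607, -0, 1.354, -0.206], TCP at [130.402, 560.032, 200.988] pointing down, gripper open.
Joint ranges: [-2.99, 2.99], [-0.89, 2.07], [0.3, 2.58], [-1.14, 4.28], [0, 2.63], [-3.12, 3.12]. Speed limits (rad/s): [2.57, 2.57, 3.01, 3.14, 3.14, 3.14].

### API

Orientations are given as [roll, pitch, yaw] about the fixed x, y, z axes, in that order (R = Rz(yaw) Ry(pitch) Rx(roll)).
In Python, from plant import telemetry, snapshot, get_calibration, finish_job, env gives the robot as it stands.
- The arm moves only by the tool move_arm, never from a script. Its argument "series" is text: rows parted by semicolons, each of 7 numbers parted by spaces: the shift along the tool's x, y, z in m, then the turn, a rotation vector about the tool's x, y, z in degrees, then the opening, from -1 (shut) to 1 (fully open). A call has 1 to 5 rows; each row is the pose to reach, as a shift and turn from the pose commanded when the call began, along the tool's axes at that moment; what a row does not reach only later rows make up. A row lasts 1/10 s, in which the tool goes at most 50 mm and 8.59 degrees, less where a joint would pass 70% of its speed; a pose out of reach is approached as far as the arm can. A call with a gripper value outside its range is refused whole. The fingers move at their own pace and stop on an object; the grip force is fixed at half the most. Time passes only in rows, so rows that repeat a pose let the fingers close. It gives the time, the measured TCP pose, the force, the opening and the grip force at its end, in the units of the state.
- telemetry.sense(): the state, without advancing time (a new reading comes with each control period).
- snapshot(name): name is "scene" or "top" or "wrist"; returns the picture (480x640x3 uint8, red, green, blue); there is no depth.
- get_calibration(name): a dict with "K" (3x3 intrinsics, pixels), "position" and "rotation" of the camera in the world. Camera axes: x right, y up, looking along -z (the intrinsics and any distortion apply to the point x, -y, -z); pixel columns grow to the right and rows downward; lengths in mm; the calibration is good to about 2 mm. A picture is of the moment at which its call begins: read the wrist's pose just before it. get_calibration takes no time and is no camera call; for the wrist camera it gives the pose at the moment of the call.
- finish_job(): hands the job in; it is judged then, once.
The state is a dict: "t": time; "qpos": joint angles; "qvel": joint speeds; "tau": joint torques, N m; "eef_pos": TCP position; "orientation": TCP orientation; "wrist_force": force on the tool from outside, world axes, zero at the start; "moment": the same for the moment, N m; "gripper_width": opening from 0.0 (shut) to 1.0 (fully open); "grasp_force": force on a finger pad.
Only numpy, scipy, OpenCV 4.12 (cv2) and the standard library are available. Lean on these libraries where they do the work, as an engineer would, in place of code of your own. Each camera call takes 0.05 s, during which the arm holds its last target. There are 200 camera calls.

### The job

First set the loose plywood cover onto the open drum stand, plug down, so that it sits fully home and level, and let go of it. Then pick up the stone scroll bracket by its balance point (on the neck, close to the scroll, not at mid-length) and hold it level with the balance point straight above the cover's steel dowel, about 5 cm clear of the dowel's top, touching nothing but the gripper: finish while still holding it there, at rest. Drop neither piece, and leave the other things on the bench where they are.

Things in the scene. Friction and masses are not known exactly. Their poses are not given: they have to be found in the camera images.
- stand: Fixed grey drum on a dark round base plate (150 mm diameter, 6 mm thick) bolted to the bench, open at the top: outer diameter 120 mm, inner diameter 104 mm, rim 50 mm above the bench. Origin at the centre of its underside on the bench; z up.
- stand_rim (a point): Centre of the drum's open mouth at rim height, 50 mm above the bench.
- cover: Loose round plywood cover, 0.2 kg, lying plug down: plug 92 mm diameter, 8 mm deep; disc 132 mm diameter, 8 mm thick; central upright steel dowel 24 mm diameter, 38 mm tall (the grip). Origin at the centre of the plug's underside, z up: disc top at 16 mm, dowel top at 54 mm. Seated, the disc lies on the rim, the plug inside with 6 mm play all round, origin 42 mm above the bench.
- dowel_top (a point): Centre of the dowel's top face, 54 mm above the cover's origin.
- bracket: Loose stone scroll bracket, 230 mm long, 0.4 to 0.7 kg, flat on the bench: a thick round scroll at one end (lying cylinder, 60 mm diameter, 72 mm wide), then a square neck 34 mm wide and tall, ribbed top, white plaster band near its broken end. Origin on the underside at mid-length; x along the neck away from the scroll (scroll -115 to -55 mm, broken end +115), z up. Balances at x = -28.5 mm.
- balance (a point): The bracket's balance point, in the middle of the neck, 17 mm above the underside: 26.5 mm from the scroll's face (the scroll's edge towards the neck), 143.5 mm from the broken end. Axes as the bracket's. Grip the neck here, across its 34 mm width.
- jar: Bystander: amber jar with white cap, 56 mm diameter, 85 mm tall; origin at the centre of its underside.
- cup: Bystander: white plastic cup, 68 mm across the mouth, 75 mm tall; origin at the centre of its underside.
- spatula: Bystander: hand spatula lying flat, 170 mm long along its x axis.
- sherd: Bystander: small red-brown sherd, 42 x 32 x 25 mm; origin at the centre of its underside.
- stone: Bystander: pale stone lump, 70 x 55 x 60 mm; origin at the centre of its underside.
- base_fragment: Bystander: round stepped stone base, 92 mm diameter, 44 mm tall; origin at the centre of its underside.

How it is judged:
By the outcome, as a careful person would: the job done as asked, in the order asked, and still so for the second after the job is handed in, while the arm keeps its last pose, push and grip.
It also fails if it takes over 54 s, if anything falls off the work surface, if the arm or the gripper's body presses on something with over 40 N, if the wrist force passes 120 N, or if a joint passes its speed limit or range.

## Working session

There is one attempt and no reset: what is moved stays moved. The work goes in short steps, Python scripts to look and compute and a tool call to move; the robot and the scene stay as the last step left them, time stands still between calls to the robot, and variables do not carry over. Pictures are saved under pics/ and viewed, at most 10 in all, crops included, and the job is handed in when it is done.

Besides the shell and the picture viewer there is one more tool, called after "Request:" as a command line: name --argument value ..., lists and objects as JSON in quotes. move_arm: Moves the arm, as the interface text tells. Its arguments: {"type":"object","properties":{"series":{"type":"string"}},"required":["series"]}

```bash
mkdir -p pics; ls
python3 - <<'E'
from plant import *
import cv2,numpy as np
print(env.grasp_offset, telemetry.sense())
for n in("scene","top"):
    cv2.imwrite(f"pics/{n}0.png",snapshot(n)[:,:,::-1]); print(n,get_calibration(n))
E
```

```text
pics
18.700000000000003 {'t': 0.0, 'qpos': array([ 1.13570383e+00,  1.81553413e-01,  1.60801294e+00, -2.65209664e-06,
        1.35378497e+00, -2.06314999e-01]), 'qvel': array([-0.0014996 , -0.00149334, -0.0005905 , -0.00067209,  0.00063893,
       -0.00120526]), 'tau': array([-1.21075745e-04, -4.44880021e+01, -3.51331830e+01, -2.36599080e-04,
        9.11067822e-03,  1.81484796e-05]), 'eef_pos': array([130.13482028, 559.46047331, 200.07485534]), 'orientation': array([-3.13987076e+00, -3.57735558e-04,  2.91281542e+00]), 'wrist_force': array([-0.84086094,  0.16360322, -0.02637171]), 'moment': array([0.00654383, 0.0074335 , 0.01272352]), 'grasp_force': 0.0, 'gripper_width': 1.000910108542554}
scene {'K': array([[505.0924837 ,   0.        , 318.39268688],
       [  0.        , 505.0924837 , 238.44081836],
       [  0.        ,   0.        ,   1.        ]]), 'position': array([1262.42531945,  178.41068593,  816.05166428]), 'rotation': array([0.76223909, 0.01624539, 1.81110275])}
top {'K': array([[514.75497117,   0.        , 320.02592783],
       [  0.        , 514.75497117, 239.69804057],
       [  0.        ,   0.        ,   1.        ]]), 'position': array([ 493.19271983,   11.35111859, 1032.40507746]), 'rotation': array([ 0.0775529 ,  0.00237568, -1.56468598])}
```

View pics/top0.png

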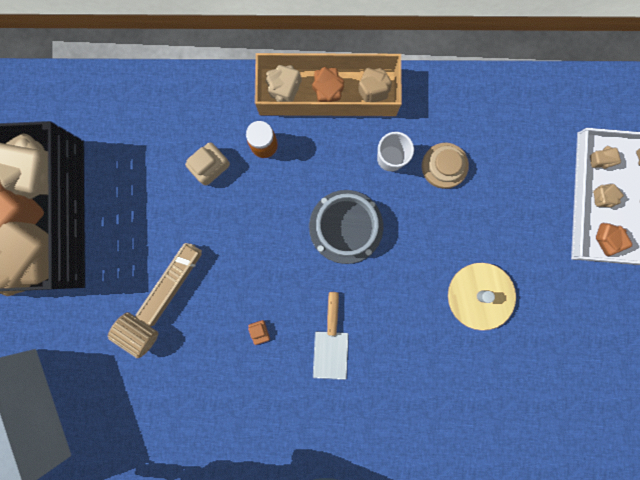

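View pics/scene0.png

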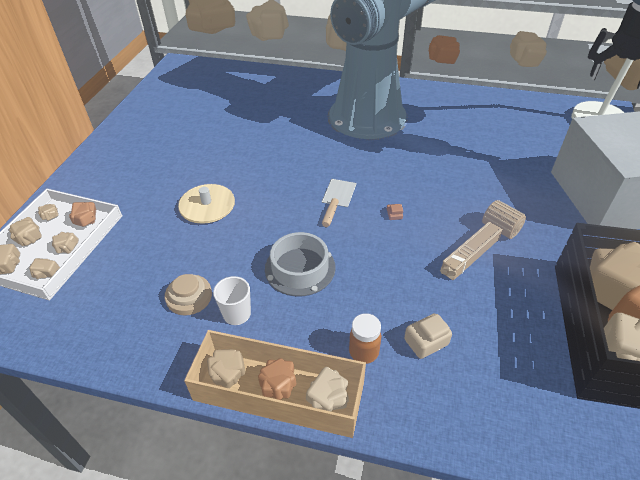

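```bash
cat > h.py <<'E'
import numpy as np,cv2
from scipy.spatial.transform import Rotation as R
from plant import *
def px(cal,uv,z):
    "pixels -> world points on the plane at height z"
    uv=np.atleast_2d(np.float64(uv)); K=cal["K"]
    d=np.c_[(uv[:,0]-K[0,2])/K[0,0],-(uv[:,1]-K[1,2])/K[1,1],-np.ones(len(uv))]
    d=R.from_euler('xyz',cal["rotation"]).apply(d); p=cal["position"]
    return p+d*((z-p[2])/d[:,2])[:,None]
def proj(cal,P):
    c=R.from_euler('xyz',cal["rotation"]).inv().apply(np.atleast_2d(np.float64(P))-cal["position"]); K=cal["K"]
    return np.c_[K[0,2]-K[0,0]*c[:,0]/c[:,2],K[1,2]+K[1,1]*c[:,1]/c[:,2]]
def crop(im,x,y,w,h,s): return cv2.resize(im[y:y+h,x:x+w],None,fx=s,fy=s,interpolation=cv2.INTER_CUBIC)
E
python3 - <<'E'
from h import *
t=cv2.imread("pics/top0.png")
a=crop(t,443,257,80,80,3.75);b=crop(t,307,187,80,80,3.75);c=crop(t,105,240,100,120,5)
cv2.imwrite("pics/c1.png",np.hstack([np.vstack([a,b]),c]))
E
```

```text
(no output)
```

View pics/c1.png

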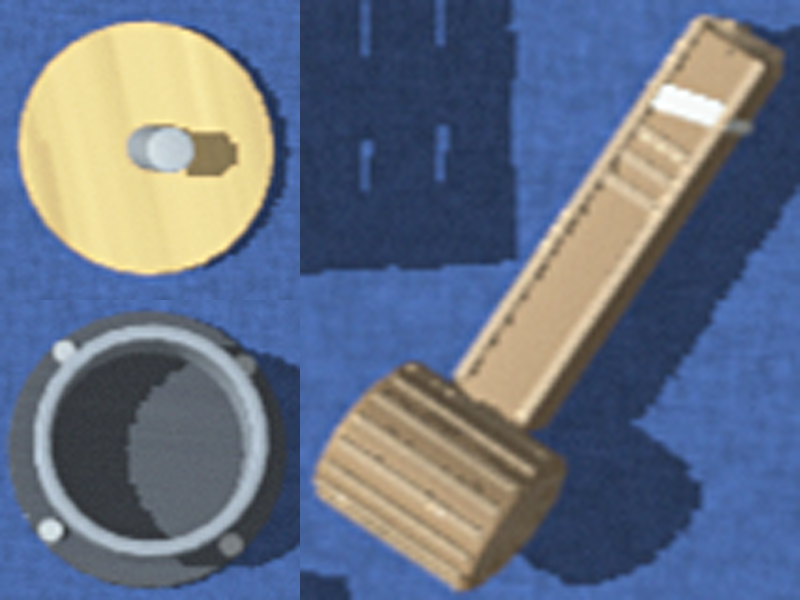

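Run:
```python
from h import *
T=get_calibration("top");S=get_calibration("scene")
C=lambda x,y:(x/3.75+443,y/3.75+257); D=lambda x,y:(x/3.75+307,y/3.75+187); B=lambda x,y:(x/5+105,y/5+240)
p=lambda l,u,z:print(l,px(T,u,z).round(1).tolist())
p("disc",[C(146.5,148),C(19,148),C(274,148)],16); p("dowel",C(170,149),54)
p("rim",[D(151.5,139.5),D(34,139.5),D(269,139.5)],50)
p("neck L near,far; R near,far",[B(453,375),B(697,18),B(527,427),B(770,65)],34)
p("scroll top gen ends",[B(350,418),B(505,520)],60)
print(proj(S,[[493,11,0]]))
```

```text
disc [[462.3, -304.4, 16.0], [461.9, -237.7, 16.0], [462.7, -371.0, 16.0]]
dowel [[463.0, -304.4, 54.0]]
rim [[599.7, -38.2, 50.0], [599.3, 21.9, 50.0], [600.0, -98.3, 50.0]]
neck L near,far; R near,far [[424.0, 252.8, 34.0], [562.3, 161.2, 34.0], [404.3, 223.8, 34.0], [544.1, 132.6, 34.0]]
scroll top gen ends [[409.6, 284.7, 60.0], [372.2, 225.7, 60.0]]
[[333.44399777 235.70829804]]
```

Request:
move_arm --series "-0.04 -0.028 0 0 0 4 1; -0.08 -0.056 0 0 0 8 1; -0.12 -0.084 0 0 0 12 1; -0.16 -0.112 0 0 0 16 1; -0.2 -0.14 0 0 0 20 1"

```text
t: 0.6
eef_pos: [294.1, 376.7, 200.7]
orientation: [-3.141, -0.0, 2.561]
wrist_force: [0.5, 0.3, 0.1]
gripper_width: 0.999
grasp_force: 0.0
```

```bash
cat > go.py <<'E'
import sys
from h import *
# usage: go.py x y z : shift in tool axes (m) from the present pose to the world TCP target
s=telemetry.sense(); Q=R.from_euler('xyz',s["orientation"])
d=np.array(list(map(float,sys.argv[1:4])))-s["eef_pos"]
print("at",s["eef_pos"].round(1),"rpy deg",np.degrees(s["orientation"]).round(2),"t",round(s["t"],2),"shift",(Q.inv().apply(d)/1000).round(4))
E
python3 go.py 420 100 200
```

```text
at [294.1 376.7 200.7] rpy deg [-179.98   -0.    146.76] t 0.6 shift [-0.257  -0.1623  0.0008]
```

Request:
move_arm --series "-0.041 -0.026 0 0 0 0 1; -0.082 -0.052 0 0 0 0 1; -0.123 -0.078 0 0 0 0 1; -0.164 -0.104 0 0 0 0 1; -0.205 -0.13 0 0 0 0 1"

```text
t: 1.1
eef_pos: [394.3, 155.6, 200.9]
orientation: [3.141, 0.0, 2.564]
wrist_force: [1.1, 0.4, -0.8]
gripper_width: 1.002
grasp_force: 0.0
```

```bash
python3 go.py 463 -304.4 160
```

```text
at [394.3 155.6 200.9] rpy deg [179.99   0.   146.9 ] t 1.1 shift [-0.3088 -0.3478  0.0409]
```

Request:
move_arm --series "-0.031 -0.035 0 0 0 0 1; -0.062 -0.07 0 0 0 0 1; -0.093 -0.105 0 0 0 0 1; -0.124 -0.14 0 0 0 0 1; -0.155 -0.175 0 0 0 0 1"

```text
t: 1.6
eef_pos: [428.1, -75.7, 200.9]
orientation: [3.141, 0.0, 2.563]
wrist_force: [1.0, 0.3, 0.1]
gripper_width: 0.999
grasp_force: 0.0
```

Request:
move_arm --series "-0.031 -0.035 0 0 0 0 1; -0.062 -0.07 0 0 0 0 1; -0.093 -0.105 0 0 0 0 1; -0.124 -0.14 0.02 0 0 0 1; -0.144 -0.163 0.04 0 0 0 1"

```text
t: 2.1
eef_pos: [460.2, -292.5, 160.8]
orientation: [-3.141, 0.002, 2.562]
wrist_force: [0.4, 0.7, 0.1]
gripper_width: 1.0
grasp_force: 0.0
```

```bash
python3 go.py 463 -304.4 110
python3 - <<'E'
from h import *
w=snapshot("wrist");cv2.imwrite("pics/w1.png",w[:,:,::-1]);c=get_calibration("wrist");print(c)
print(proj(c,[[463,-304.4,54],[462.5,-304.4,16]]))
E
```

```text
at [ 460.2 -292.5  160.8] rpy deg [-1.7996e+02  1.1000e-01  1.4679e+02] t 2.1 shift [-0.0088 -0.0084  0.0509]
{'K': array([[364.2576705 ,   0.        , 320.97901759],
       [  0.        , 364.2576705 , 244.1254187 ],
       [  0.        ,   0.        ,   1.        ]]), 'position': array([ 393.17653638, -250.47430365,  328.71003161]), 'rotation': array([-0.31248081,  0.0023811 ,  0.98992821])}
[[313.26181603 243.17499437]
 [313.91230582 229.72040468]]
```

View pics/w1.png

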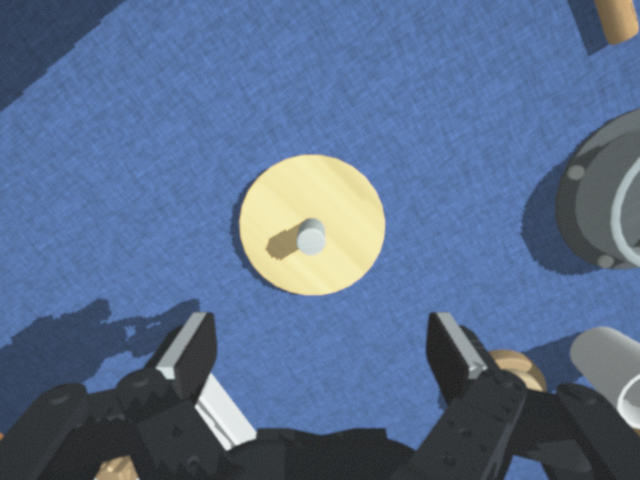

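Request:
move_arm --series "-0.009 -0.008 0.02 0 0 0 1; -0.009 -0.008 0.04 0 0 0 1; -0.009 -0.008 0.04 0 0 0 1; -0.009 -0.008 0.04 0 0 0 1"

```text
t: 2.55
eef_pos: [462.8, -300.1, 120.8]
orientation: [3.141, -0.001, 2.564]
wrist_force: [-1.6, -0.6, 0.0]
gripper_width: 1.003
grasp_force: 0.0
```

```bash
python3 go.py 463 -304.4 110
python3 - <<'E'
from h import *
w=snapshot("wrist");c=get_calibration("wrist")
hsv=cv2.cvtColor(w,cv2.COLOR_RGB2HSV)
# yellow disc incl. shadow; convex hull ellipse
m=cv2.inRange(hsv,(15,50,50),(32,200,255))
n,l,st,ct=cv2.connectedComponentsWithStats(m);
i=1+np.argmax([s[4]*(abs(k[0]-320)<120) for s,k in zip(st[1:],ct[1:])])
P=np.argwhere(l==i)[:,::-1].astype(np.int32);e=cv2.fitEllipse(cv2.convexHull(P));print(e)
g=px(c,cv2.ellipse2Poly((int(e[0][0]),int(e[0][1])),(int(e[1][0]/2),int(e[1][1]/2)),int(e[2]),0,360,10)+np.array(e[0])%1,16)
print("disc centre, size",g.mean(0),np.ptp(g,axis=0))
cv2.imwrite("pics/w2.png",crop(w,int(e[0][0])-75,int(e[0][1])-60,160,120,5)[:,:,::-1]);print(int(e[0][0])-75,int(e[0][1])-60)
E
```

```text
at [ 462.8 -300.1  120.8] rpy deg [ 1.7998e+02 -8.0000e-02  1.4690e+02] t 2.55 shift [-0.0025 -0.0035  0.0108]
((316.11614990234375, 229.9166259765625), (158.426513671875, 164.83270263671875), 91.3478012084961)
disc centre, size [ 464.46872006 -305.42531939   16.        ] [1.29989416e+02 1.30895445e+02 5.68434189e-14]
241 169
```

View pics/w2.png

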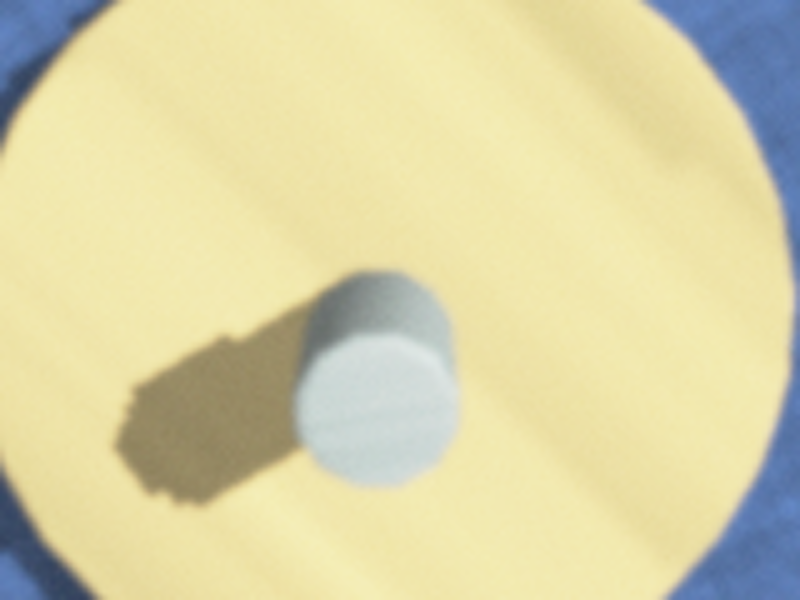

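Request:
move_arm --series "-0.003 -0.004 0.03 0 0 0 1; -0.003 -0.004 0.06 0 0 0 1; -0.003 -0.004 0.085 0 0 0 1; -0.003 -0.004 0.1 0 0 0 1; -0.003 -0.004 0.1 0 0 0 1"

```text
t: 3.1
eef_pos: [462.8, -304.6, 19.9]
orientation: [3.141, -0.002, 2.564]
wrist_force: [-0.5, 0.5, 1.1]
gripper_width: 1.006
grasp_force: 0.0
```

Request:
move_arm --series "0 0 0 0 0 0 -1; 0 0 0 0 0 0 -1; 0 0 0 0 0 0 -1; 0 0 0 0 0 0 -1; 0 0 0 0 0 0 -1"

```text
t: 3.6
eef_pos: [463.8, -306.6, 22.4]
orientation: [-3.14, 0.002, 2.565]
wrist_force: [-36.2, -38.1, 86.2]
gripper_width: 0.199
grasp_force: 50.0
```

Request:
move_arm --series "0 0 0 0 0 0 -1; 0 0 0 0 0 0 -1; 0 0 0 0 0 0 -1; 0 0 0 0 0 0 -1; 0 0 0 0 0 0 -1"

```text
t: 4.1
eef_pos: [465.2, -308.6, 23.8]
orientation: [-3.139, 0.006, 2.564]
wrist_force: [-2.1, -4.6, 11.2]
gripper_width: -0.002
grasp_force: 5.7
```

Run:
```python
from h import *
s=telemetry.sense();print(s["eef_pos"],s["wrist_force"],s["gripper_width"])
t=snapshot("top");w=snapshot("wrist");sc=snapshot("scene")
a=crop(t,420,240,130,120,3);b=crop(sc,140,130,130,120,3);c=cv2.resize(w[:,:],(400,300))
im=np.zeros((600,800,3),np.uint8);im[:300,:400]=c;im[:360,400:790]=b[:360,:390];im[300:,:390]=a[:300,:390]
cv2.imwrite("pics/f1.png",im[:,:,::-1])
```

```text
[ 465.17182918 -308.60958063   23.75493797] [-2.11183126 -4.63940131 11.18264163] -0.0021035677603797715
```

View pics/f1.png

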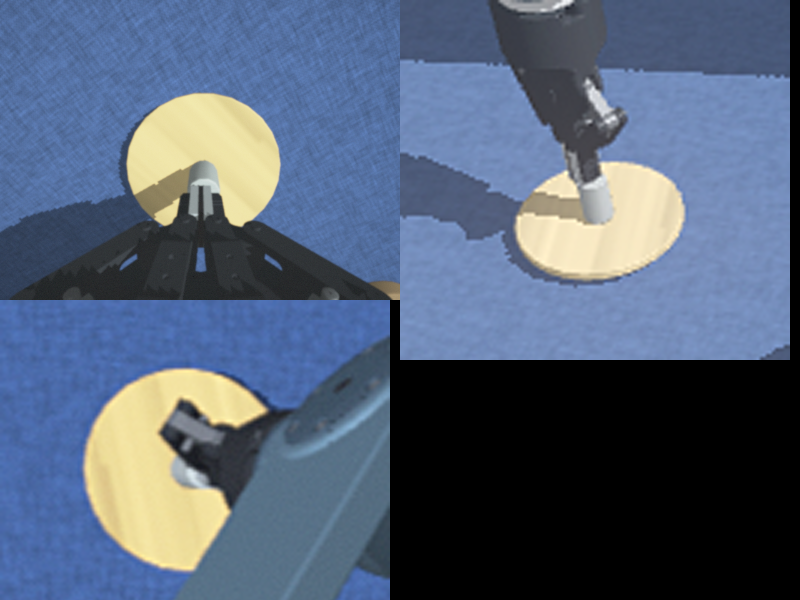

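Run:
```python
from h import *
s=telemetry.sense();P=s["eef_pos"]
for n,o,k,f in(("wrist",(0,0),.625,(0,0)),("scene",(140,130),3,(400,0)),("top",(420,240),3,(0,300))):
    c=get_calibration(n)
    for q in (P,P+[0,0,30],[463.5,-305,54],[463.5,-305,16],[463.5,-305,66]):
        print(n,np.round((proj(c,q)[0]-o)*k+f))
```

```text
wrist [200. 179.]
wrist [200. 198.]
wrist [203. 193.]
wrist [203. 172.]
wrist [203. 202.]
scene [591. 206.]
scene [584. 177.]
scene [589. 176.]
scene [598. 213.]
scene [587. 164.]
top [196. 465.]
top [211. 467.]
top [206. 469.]
top [187. 468.]
top [212. 470.]
```

Run:
```python
from h import *
w=snapshot("wrist");sc=snapshot("scene")
a=crop(w,260,230,130,195,3)[:585];b=crop(sc,175,120,80,117,5)
print(a.shape,b.shape);cv2.imwrite("pics/f2.png",np.hstack([a,b])[:,:,::-1])
```

```text
(585, 390, 3) (585, 400, 3)
```

View pics/f2.png

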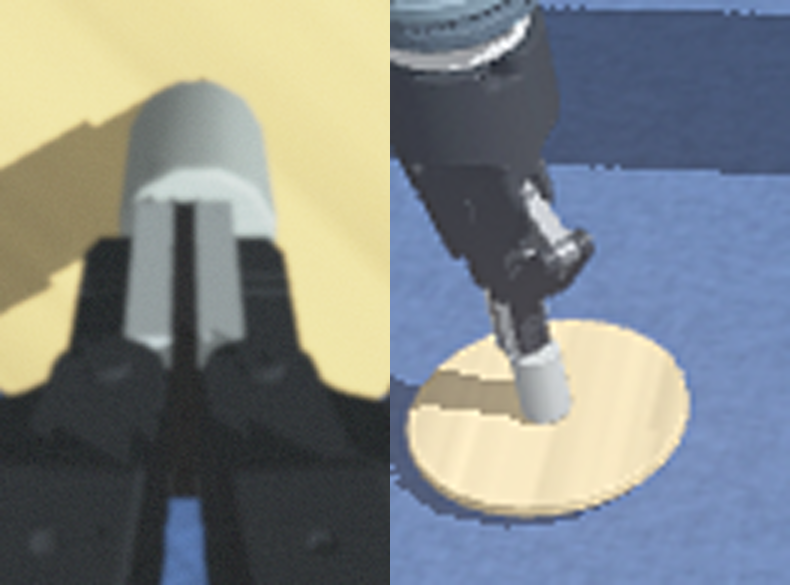

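The pictures show the fingers shut on top of the dowel (wrist pic ≈ (321,297)). The tips stand at a height of about 54 while the TCP reads 24, so the tips are about 30 mm short of the reported TCP. I'll lift, open and measure this.

Request:
move_arm --series "0 0 -0.02 0 0 0 -1; 0 0 -0.05 0 0 0 -1; 0 0 -0.05 0 0 0 -1; 0 0 -0.05 0 0 0 -1"

```text
t: 4.75
eef_pos: [463.9, -305.9, 71.7]
orientation: [-3.141, 0.002, 2.564]
wrist_force: [0.0, 0.7, -0.6]
gripper_width: -0.0
grasp_force: 0.0
```

```bash
python3 go.py 463.5 -305 70
python3 - <<'E'
from h import *
s=telemetry.sense();P=s["eef_pos"];Q=R.from_euler('xyz',s["orientation"]);print(s["wrist_force"],s["gripper_width"])
w=snapshot("wrist");sc=snapshot("scene");c=get_calibration("wrist");S=get_calibration("scene")
a=crop(w,260,210,130,195,3);b=crop(sc,155,60,100,146,4)
for dz in(0,-15,-30,-45):
  for dx in (0,11):
    q=P+Q.apply([dx,0,dz]); print(dz,dx,"wrist crop",((proj(c,q)[0]-[260,210])*3).round(),"scene crop",((proj(S,q)[0]-[155,60])*4).round()+[390,0])
cv2.imwrite("pics/f3.png",np.hstack([a,b[:585]] if b.shape[0]>=585 else [a[:b.shape[0]],b])[:,:,::-1])
E
```

```text
at [ 463.9 -305.9   71.7] rpy deg [-1.7998e+02  9.0000e-02  1.4689e+02] t 4.75 shift [0.0008 0.0006 0.0017]
[ 0.00611248  0.67933583 -0.56546678] -0.00025354330068034744
0 0 wrist crop [178. 242.] scene crop [575. 492.]
0 11 wrist crop [178. 182.] scene crop [591. 483.]
-15 0 wrist crop [178. 282.] scene crop [570. 471.]
-15 11 wrist crop [178. 218.] scene crop [587. 463.]
-30 0 wrist crop [177. 330.] scene crop [565. 450.]
-30 11 wrist crop [177. 262.] scene crop [582. 442.]
-45 0 wrist crop [177. 388.] scene crop [560. 429.]
-45 11 wrist crop [177. 313.] scene crop [577. 421.]
```

View pics/f3.png

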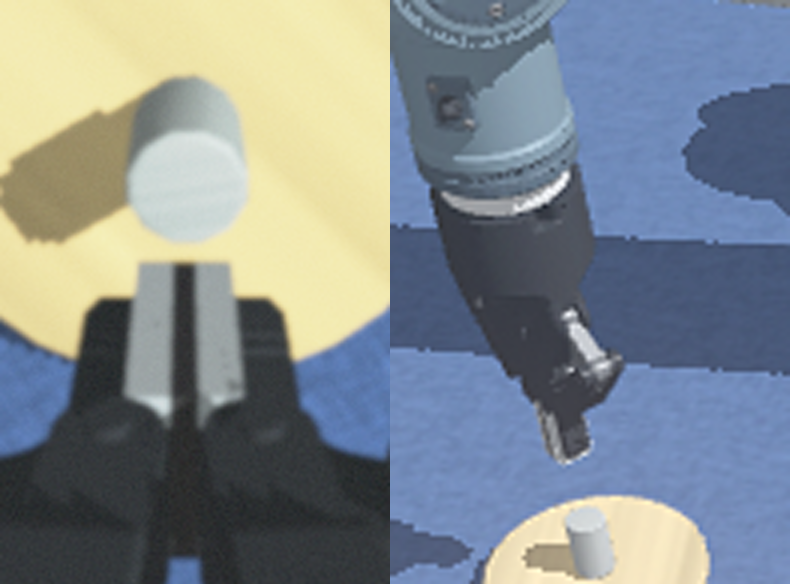

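Run:
```python
from h import *
c=get_calibration("wrist");print(px(c,[[187/3+260,187/3+210]],54),px(c,[[128/3+260,187/3+210],[246/3+260,187/3+210]],54))
```

```text
[[ 462.32717488 -303.0786121    54.        ]] [[ 456.3514139  -312.26289028   54.        ]
 [ 468.30249682 -293.8950087    54.        ]]
```

Request:
move_arm --series "0 0 0 0 0 0 1; 0 0 0 0 0 0 1; 0 0 0 0 0 0 1; 0 0 0 0 0 0 1; 0 0 0 0 0 0 1"

```text
t: 5.35
eef_pos: [463.4, -305.6, 70.8]
orientation: [3.142, -0.0, 2.564]
wrist_force: [0.2, -0.5, 0.7]
gripper_width: 0.845
grasp_force: 0.0
```

Request:
move_arm --series "0.002 0 0.02 0 0 0 1; 0.002 0 0.04 0 0 0 1; 0.002 0 0.06 0 0 0 1; 0.002 0 0.075 0 0 0 1; 0.002 0 0.081 0 0 0 1"

```text
t: 5.85
eef_pos: [460.9, -303.7, -11.6]
orientation: [3.141, -0.003, 2.564]
wrist_force: [-0.3, 0.1, -0.4]
gripper_width: 0.999
grasp_force: 0.0
```

Request:
move_arm --series "0 0 0 0 0 0 0; 0 0 0 0 0 0 -1; 0 0 0 0 0 0 -1; 0 0 0 0 0 0 -1; 0 0 0 0 0 0 -1"

```text
t: 6.35
eef_pos: [462.4, -305.1, -8.9]
orientation: [-3.141, 0.002, 2.564]
wrist_force: [0.0, 0.9, 4.8]
gripper_width: 0.264
grasp_force: 58.9
```

Request:
move_arm --series "0 0 0 0 0 0 -1; 0 0 0 0 0 0 -1; 0 0 0 0 0 0 -1; 0 0 0 0 0 0 -1"

```text
t: 6.75
eef_pos: [462.5, -305.1, -9.0]
orientation: [-3.141, 0.002, 2.564]
wrist_force: [-0.2, 0.5, 5.7]
gripper_width: 0.266
grasp_force: 58.9
```

Request:
move_arm --series "0 0 -0.01 0 0 0 -1; 0 0 -0.03 0 0 0 -1; 0 0 -0.055 0 0 0 -1; 0 0 -0.08 0 0 0 -1; 0 0 -0.09 0 0 0 -1"

```text
t: 7.25
eef_pos: [462.7, -305.5, 82.6]
orientation: [-3.141, 0.004, 2.564]
wrist_force: [0.2, -0.3, -1.7]
gripper_width: 0.268
grasp_force: 58.8
```

```bash
sleep 0
python3 - <<'E'
from h import *
import subprocess
s=telemetry.sense();P=s["eef_pos"];print(P,s["wrist_force"],s["moment"],s["gripper_width"])
w=snapshot("wrist");c=get_calibration("wrist")
m=cv2.inRange(cv2.cvtColor(w,cv2.COLOR_RGB2HSV),(15,50,50),(32,200,255))
n,l,st,ct=cv2.connectedComponentsWithStats(m);i=1+np.argmax(st[1:,4]);print(st[i])
cv2.imwrite("pics/w3.png",w[:,:,::-1])
E
python3 go.py 599.7 -38.2 81
```

```text
[ 462.74757446 -305.46671688   82.64583191] [ 0.19668204 -0.31272526 -1.6756815 ] [-0.03539262  0.01978714  0.0325458 ] 0.2675695064872602
[  176   165   290   200 39203]
at [ 463.1 -305.8   83.3] rpy deg [-179.94    0.26  146.9 ] t 7.3 shift [0.0317 0.2988 0.0018]
```

View pics/w3.png

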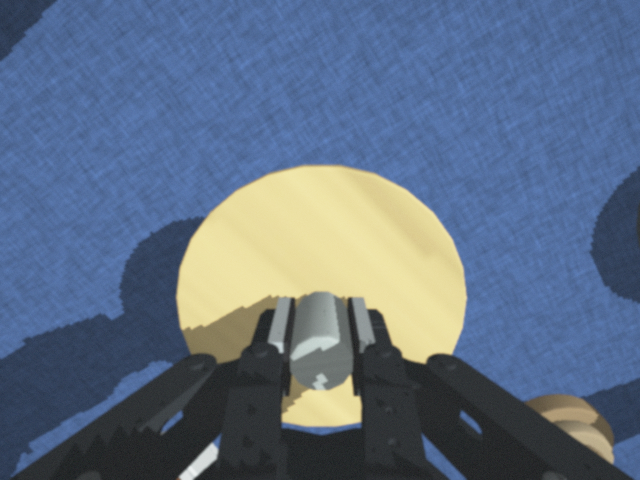

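Run:
```python
from h import *
from scipy.optimize import least_squares
c=get_calibration("wrist");a=np.linspace(0,2*np.pi,181)
def ext(p):
    q=proj(c,np.c_[p[0]+66*np.cos(a),p[1]+66*np.sin(a),np.full(181,p[2])]);return np.array([q[:,0].min(),q[:,0].max(),q[:,1].min()-0,q[:,1].max()])
r=least_squares(lambda p:ext(p)-[176,466,165,427],[463,-305,108]);print(r.x,r.fun,telemetry.sense()["eef_pos"])
```

```text
[ 464.96563421 -306.37190776  106.52887201] [-0.42722768  0.42643862  0.42280079 -0.54302304] [ 463.1269345  -305.81019774   83.27157618]
```

Request:
move_arm --series "0.002 0.02 0 0 0 0 -1; 0.006 0.055 0 0 0 0 -1; 0.01 0.095 0 0 0 0 -1; 0.014 0.135 0 0 0 0 -1; 0.018 0.17 0 0 0 0 -1"

```text
t: 7.8
eef_pos: [539.2, -150.1, 78.7]
orientation: [-3.142, -0.002, 2.564]
wrist_force: [0.3, -0.2, -1.5]
gripper_width: 0.269
grasp_force: 59.1
```

Request:
move_arm --series "0.004 0.035 0 0 0 0 -1; 0.008 0.075 0 0 0 0 -1; 0.011 0.105 0 0 0 0 -1; 0.013 0.12 0 0 0 0 -1; 0.013 0.12 0 0 0 0 -1"

```text
t: 8.3
eef_pos: [593.9, -42.8, 78.8]
orientation: [-3.141, -0.002, 2.566]
wrist_force: [0.6, -0.8, -3.3]
gripper_width: 0.263
grasp_force: 59.2
```

```bash
python3 go.py 599.5 -39 33;python3 go.py 599.5 -39 33
```

```text
at [593.9 -42.8  78.8] rpy deg [-1.7998e+02 -1.0000e-01  1.4705e+02] t 8.3 shift [-0.0027  0.0062  0.0458]
at [593.9 -42.8  78.8] rpy deg [-1.7998e+02 -1.0000e-01  1.4705e+02] t 8.3 shift [-0.0027  0.0062  0.0458]
```

Request:
move_arm --series "-0.003 0.006 0 0 0 0 -1; -0.003 0.006 0.01 0 0 0 -1; -0.003 0.006 0.02 0 0 0 -1; -0.003 0.006 0.02 0 0 0 -1; -0.003 0.006 0.02 0 0 0 -1"

```text
t: 8.8
eef_pos: [599.2, -41.8, 59.1]
orientation: [-3.141, -0.002, 2.563]
wrist_force: [-0.4, -0.5, -1.6]
gripper_width: 0.266
grasp_force: 59.2
```

```bash
python3 go.py 599.5 -39 33
python3 - <<'E'
from h import *
w=snapshot("wrist");t=snapshot("top");sc=snapshot("scene")
im=np.zeros((600,800,3),np.uint8)
im[:360,:480]=cv2.resize(w,(480,360));im[360:,:400]=crop(t,290,170,133,80,3)[:240,:400] if 0 else cv2.resize(t[165:265,285:452],(400,240))
im[:360,480:]=cv2.resize(sc[200:313,240:340],(320,360));cv2.imwrite("pics/d1.png",im[:,:,::-1])
E
```

```text
at [599.2 -41.8  59.1] rpy deg [-1.7997e+02 -1.0000e-01  1.4683e+02] t 8.8 shift [0.0012 0.0025 0.0261]
```

View pics/d1.png

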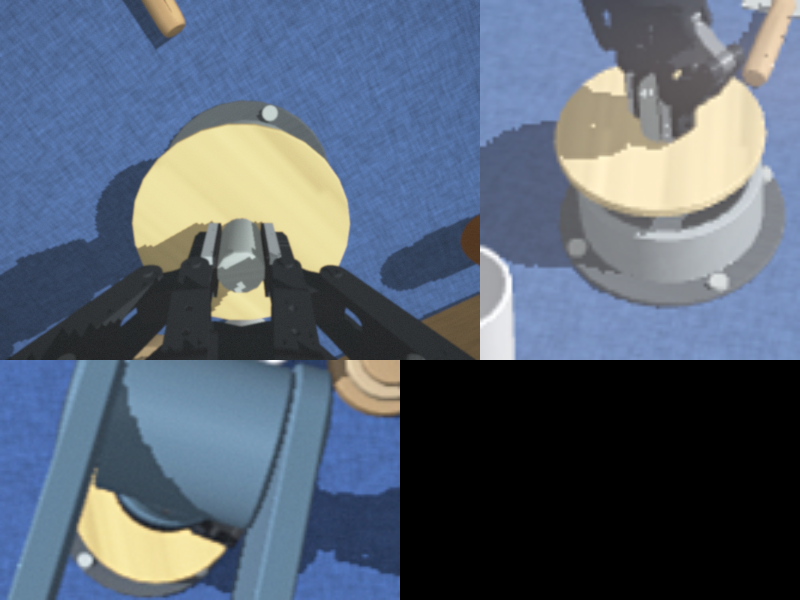

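Request:
move_arm --series "0.001 0.002 0.004 0 0 0 -1; 0.001 0.002 0.008 0 0 0 -1; 0.001 0.002 0.012 0 0 0 -1; 0.001 0.002 0.016 0 0 0 -1; 0.001 0.002 0.018 0 0 0 -1"

```text
t: 9.45
eef_pos: [599.9, -38.9, 41.3]
orientation: [-3.141, -0.001, 2.564]
wrist_force: [0.6, -0.0, -2.1]
gripper_width: 0.261
grasp_force: 59.2
```

Request:
move_arm --series "0 0 0.002 0 0 0 -1; 0 0 0.004 0 0 0 -1; 0 0 0.006 0 0 0 -1; 0 0 0.006 0 0 0 -1"

```text
t: 9.85
eef_pos: [600.1, -39.0, 35.7]
orientation: [-3.141, -0.0, 2.564]
wrist_force: [-0.0, 0.6, -3.0]
gripper_width: 0.265
grasp_force: 59.2
```

Request:
move_arm --series "0 0 0.001 0 0 0 -1; 0 0 0.002 0 0 0 -1; 0 0 0.003 0 0 0 -1; 0 0 0.003 0 0 0 -1"

```text
t: 10.25
eef_pos: [600.3, -39.0, 33.1]
orientation: [3.142, 0.0, 2.564]
wrist_force: [-0.4, -0.7, -1.2]
gripper_width: 0.265
grasp_force: 59.5
```

Request:
move_arm --series "0 0 0.001 0 0 0 -1; 0 0 0.002 0 0 0 -1; 0 0 0.002 0 0 0 -1"

```text
t: 10.55
eef_pos: [600.4, -39.1, 33.0]
orientation: [-3.141, 0.0, 2.564]
wrist_force: [-8.4, 1.4, 13.4]
gripper_width: 0.264
grasp_force: 61.1
```

Request:
move_arm --series "0 0 -0.001 0 0 0 1; 0 0 -0.001 0 0 0 1; 0 0 -0.001 0 0 0 1; 0 0 -0.001 0 0 0 1; 0 0 -0.001 0 0 0 1"

```text
t: 11.05
eef_pos: [600.2, -39.0, 31.8]
orientation: [-3.142, -0.0, 2.564]
wrist_force: [-0.5, 0.1, -0.4]
gripper_width: 0.999
grasp_force: 0.0
```

Request:
move_arm --series "0 0 -0.01 0 0 0 1; 0 0 -0.04 0 0 0 1; 0 0 -0.08 0 0 0 1; 0 0 -0.12 0 0 0 1; 0 0 -0.14 0 0 0 1"

```text
t: 11.55
eef_pos: [602.3, -39.5, 177.2]
orientation: [3.14, 0.006, 2.564]
wrist_force: [0.2, -0.3, 0.4]
gripper_width: 1.0
grasp_force: 0.0
```

```bash
cat > blob.py <<'E'
from h import *
from scipy.optimize import least_squares
def disc(name,box):
    "fit the yellow disc: centre and height from its outline (radius 66)"
    w=snapshot(name);c=get_calibration(name)
    m=cv2.inRange(cv2.cvtColor(w,cv2.COLOR_RGB2HSV),(15,40,40),(35,220,255));k=np.zeros_like(m);x,y,X,Y=box;k[y:Y,x:X]=m[y:Y,x:X]
    n,l,st,ct=cv2.connectedComponentsWithStats(k);i=1+np.argmax(st[1:,4])
    h=cv2.convexHull(np.argwhere(l==i)[:,::-1].astype(np.int32));e=cv2.fitEllipse(h);return c,e,h[:,0],st[i]
E
python3 - <<'E'
from blob import *
print(telemetry.sense()["eef_pos"])
c,e,h,st=disc("wrist",(0,0,640,480));print(e,st)
for z in(50,58,66):
    q=px(c,h,z); (x,y),r=cv2.minEnclosingCircle(q[:,:2].astype(np.float32));print("z",z,x,y,r,"radii spread",np.percentile(np.hypot(q[:,0]-x,q[:,1]-y),[0,20,50,100]).round(1))
E
python3 go.py 500 150 170
```

```text
[602.29375753 -39.51620496 177.17666291]
((319.7264404296875, 218.88987731933594), (154.3922882080078, 159.11679077148438), 85.67713928222656) [  241   142   159   155 18231]
z 50 605.43115234375 -41.639625549316406 68.55018615722656 radii spread [67.4 67.8 68.1 68.6]
z 58 603.5834350585938 -40.4149284362793 66.72825622558594 radii spread [65.6 66.  66.3 66.7]
z 66 601.7356567382812 -39.190208435058594 64.90630340576172 radii spread [63.8 64.2 64.4 64.9]
at [603.6 -39.8 179.7] rpy deg [179.82   0.55 146.9 ] t 11.6 shift [0.1906 0.1024 0.0082]
```

Request:
move_arm --series "0.035 0.016 0 0 0 0 1; 0.075 0.034 0 0 0 0 1; 0.115 0.052 0 0 0 0 1; 0.155 0.07 0 0 0 0 1; 0.195 0.09 0 0 0 0 1"

```text
t: 12.1
eef_pos: [484.8, 144.0, 172.0]
orientation: [3.142, -0.0, 2.563]
wrist_force: [-0.2, 0.6, 0.4]
gripper_width: 1.002
grasp_force: 0.0
```

```bash
python3 go.py 435 225 165
```

```text
at [484.8 144.  172. ] rpy deg [180.    -0.   146.86] t 12.1 shift [0.086  0.0406 0.007 ]
```

Request:
move_arm --series "0.04 0.019 0 0 0 0 1; 0.075 0.035 0 0 0 0 1; 0.086 0.04 0 0 0 0 1; 0.086 0.04 0 0 0 0 1; 0.086 0.04 0 0 0 0 1"

```text
t: 12.6
eef_pos: [436.5, 222.7, 172.1]
orientation: [-3.141, 0.001, 2.564]
wrist_force: [0.2, 0.2, 1.0]
gripper_width: 1.002
grasp_force: 0.0
```

```bash
python3 go.py 435 225 165
python3 - <<'E'
from h import *
w=snapshot("wrist");c=get_calibration("wrist");cv2.imwrite("pics/b1.png",w[:,:,::-1])
H=cv2.cvtColor(w,cv2.COLOR_RGB2HSV)
m=cv2.inRange(H,(3,20,40),(30,255,255))
m=cv2.morphologyEx(m,cv2.MORPH_CLOSE,np.ones((5,5)))
n,l,st,ct=cv2.connectedComponentsWithStats(m);i=1+np.argmax(st[1:,4]);print(st[i])
for r in range(st[i][1],min(480,st[i][1]+st[i][3]),10):
    x=np.where(l[r]==i)[0]; 
    if len(x): print(r,x.min(),x.max(),len(x))
print(proj(c,[[435,225,34],[414.2,238.3,34],[424,252.8,34],[404.3,223.8,34]]).round(0).tolist())
E
```

```text
at [436.5 222.7 172.1] rpy deg [-1.7999e+02  5.0000e-02  1.4691e+02] t 12.6 shift [0.0025 0.0011 0.0071]
[  393    20   117   282 18102]
20 411 499 89
30 402 507 106
40 399 509 111
50 396 509 114
60 395 508 114
70 394 506 113
80 394 503 110
90 394 499 106
100 396 492 97
110 414 462 49
120 413 463 51
130 413 462 50
140 412 461 50
150 411 460 50
160 411 459 49
170 410 458 49
180 409 456 48
190 408 455 48
200 408 454 47
210 407 453 47
220 406 452 47
230 406 451 46
240 405 450 46
250 404 449 46
260 405 447 43
270 403 447 18
280 402 445 44
290 404 444 41
300 426 435 10
[[322.0, 217.0], [322.0, 189.0], [342.0, 189.0], [301.0, 189.0]]
```

Run:
```python
from h import *
T=get_calibration("top");c=get_calibration("wrist")
B=lambda x,y:((x-300)/5+105,y/5+240)
q=px(T,[B(453,375),B(697,18),B(527,427),B(770,65)],34)[:,:2];print(q)
n=(q[0]+q[2])/2;f=(q[1]+q[3])/2;u=(f-n)/np.linalg.norm(f-n)
print(np.linalg.norm(f-n),"deg",np.degrees(np.arctan2(u[1],u[0])),[np.degrees(np.arctan2(*(q[i+1]-q[i])[::-1])) for i in(0,2)],"bal",n+26.5*u,f-143.5*u)
# wrist outline onto plane z=34 : right/left edges & from image rows
L=px(c,[(413,120),(404,250)],34);Rr=px(c,[(463,120),(449,250)],34);R0=px(c,[(463,120),(449,250)],0);print("wrist L",L,"R34",Rr,"R0",R0)
print("proj",proj(c,np.c_[q,np.full(4,34)]).round(0).tolist())
```

```text
[[423.25333631 368.3573333 ]
 [561.58423976 278.00711764]
 [403.61129732 339.21529961]
 [543.45065138 249.141839  ]]
165.77951857814656 deg -32.967796762537056 [np.float64(-33.15038316137903), np.float64(-32.78643422849367)] bal [435.66519542 339.36587579] [432.12431047 341.66252492]
wrist L [[407.68508537 330.26025306  34.        ]
 [500.76306303 270.25038595  34.        ]] R34 [[429.67959263 363.97863995  34.        ]
 [522.86428018 304.1628885   34.        ]] R0 [[436.15082814 374.68681034   0.        ]
 [539.55456717 308.31139485   0.        ]]
proj [[464.0, 110.0], [443.0, 297.0], [420.0, 109.0], [406.0, 298.0]]
```

The earlier bracket figures missed the crop's 300 px offset. With that fixed, top and wrist agree: balance point ≈ (434, 340), neck axis at −33°.

Request:
move_arm --series "0.02 0.03 0 0 0 0 1; 0.045 0.065 0 0 0 0 1; 0.062 0.09 0.01 0 0 0 1; 0.066 0.097 0.02 0 0 0 1; 0.066 0.097 0.02 0 0 0 1"

```text
t: 13.15
eef_pos: [433.3, 339.8, 149.9]
orientation: [-3.138, -0.001, 2.564]
wrist_force: [0.7, 0.3, -0.5]
gripper_width: 0.996
grasp_force: 0.0
```

```bash
python3 go.py 434 340.5 150
cat > br.py <<'E'
from h import *
w=snapshot("wrist");c=get_calibration("wrist")
m=cv2.inRange(cv2.cvtColor(w,cv2.COLOR_RGB2HSV),(3,20,40),(30,255,255))
m=cv2.morphologyEx(m,cv2.MORPH_CLOSE,np.ones((5,5)))
n,l,st,ct=cv2.connectedComponentsWithStats(m);i=1+np.argmax(st[1:,4]);print(st[i])
for r in range(st[i][1],st[i][1]+st[i][3],4):
    x=np.where(l[r]==i)[0]; print((r,x.min(),x.max()),end=" ")
u=np.array([np.cos(np.radians(-33)),np.sin(np.radians(-33)),0]);v=np.array([-u[1],u[0],0]);b=np.array([434,340.5,0])
for X,Y,z in((0,0,34),(-26.5,17,34),(-26.5,-17,34),(-26.5,36,30),(-26.5,-36,30),(-86.5,36,30),(143.5,17,34),(143.5,-17,34)):
    print((X,Y,z),proj(c,b+X*u+Y*v+[0,0,z]).round(1))
E
python3 br.py
```

```text
at [433.3 339.8 149.9] rpy deg [-1.7981e+02 -8.0000e-02  1.4690e+02] t 13.15 shift [-0.0002  0.001  -0.0001]
[  272   114   104   261 14843]
(114, np.int64(282), np.int64(366)) (118, np.int64(278), np.int64(370)) (122, np.int64(276), np.int64(372)) (126, np.int64(275), np.int64(373)) (130, np.int64(274), np.int64(374)) (134, np.int64(273), np.int64(374)) (138, np.int64(273), np.int64(375)) (142, np.int64(273), np.int64(375)) (146, np.int64(273), np.int64(375)) (150, np.int64(272), np.int64(375)) (154, np.int64(272), np.int64(375)) (158, np.int64(272), np.int64(375)) (162, np.int64(273), np.int64(375)) (166, np.int64(273), np.int64(374)) (170, np.int64(274), np.int64(374)) (174, np.int64(274), np.int64(373)) (178, np.int64(275), np.int64(373)) (182, np.int64(276), np.int64(372)) (186, np.int64(277), np.int64(370)) (190, np.int64(279), np.int64(369)) (194, np.int64(282), np.int64(365)) (198, np.int64(303), np.int64(344)) (202, np.int64(303), np.int64(344)) (206, np.int64(303), np.int64(344)) (210, np.int64(303), np.int64(344)) (214, np.int64(303), np.int64(344)) (218, np.int64(303), np
[... 970 characters left out ...]
np.int64(342)) (330, np.int64(305), np.int64(342)) (334, np.int64(305), np.int64(342)) (338, np.int64(305), np.int64(342)) (342, np.int64(305), np.int64(342)) (346, np.int64(306), np.int64(342)) (350, np.int64(306), np.int64(342)) (354, np.int64(306), np.int64(342)) (358, np.int64(306), np.int64(342)) (362, np.int64(306), np.int64(341)) (366, np.int64(306), np.int64(341)) (370, np.int64(307), np.int64(341)) (374, np.int64(308), np.int64(340)) (0, 0, 34) [[322.5 226.6]]
(-26.5, 17, 34) [[343.8 194.5]]
(-26.5, -17, 34) [[301.2 194.6]]
(-26.5, 36, 30) [[367.  193.6]]
(-26.5, -36, 30) [[278.  193.7]]
(-86.5, 36, 30) [[370.  114.9]]
(143.5, 17, 34) [[340.6 373.7]]
(143.5, -17, 34) [[304.5 373.7]]
```

Request:
move_arm --series "0 0.001 0.04 0 0 0 1; 0 0.001 0.08 0 0 0 1; 0 0.001 0.12 0 0 0 1; 0 0.001 0.15 0 0 0 1; 0 0.001 0.165 0 0 0 1"

```text
t: 13.7
eef_pos: [433.1, 338.9, -15.4]
orientation: [-3.138, -0.002, 2.562]
wrist_force: [-0.5, 0.1, -0.0]
gripper_width: 0.999
grasp_force: 0.0
```

Request:
move_arm --series "0 0 0.007 0 0 0 1; 0 0 0.014 0 0 0 1; 0 0 0.014 0 0 0 1"

```text
t: 14.0
eef_pos: [434.9, 341.4, -26.4]
orientation: [3.141, 0.001, 2.563]
wrist_force: [0.3, 0.9, -0.1]
gripper_width: 0.999
grasp_force: 0.0
```

Request:
move_arm --series "0 0 0.001 0 0 0 0; 0 0 0.001 0 0 0 -0.5; 0 0 0.001 0 0 0 -1; 0 0 0.001 0 0 0 -1; 0 0 0.001 0 0 0 -1"

```text
t: 14.5
eef_pos: [434.5, 341.7, -27.2]
orientation: [3.141, 0.0, 2.564]
wrist_force: [-2.2, -1.6, 6.5]
gripper_width: 0.386
grasp_force: 62.1
```

Request:
move_arm --series "0 0 0 0 0 0 -1; 0 0 0 0 0 0 -1; 0 0 0 0 0 0 -1; 0 0 0 0 0 0 -1"

```text
t: 14.9
eef_pos: [434.5, 341.7, -27.2]
orientation: [3.141, 0.0, 2.564]
wrist_force: [-2.2, -1.1, 4.2]
gripper_width: 0.391
grasp_force: 62.1
```

Request:
move_arm --series "0 0 -0.003 0 0 0 -1; 0 0 -0.01 0 0 0 -1; 0 0 -0.02 0 0 0 -1; 0 0 -0.03 0 0 0 -1; 0 0 -0.03 0 0 0 -1"

```text
t: 15.4
eef_pos: [435.6, 342.2, 4.0]
orientation: [3.139, 0.002, 2.564]
wrist_force: [0.8, -0.1, -5.9]
gripper_width: 0.392
grasp_force: 60.6
```

```bash
python3 - <<'E'
from h import *
for _ in range(1):
    s=telemetry.sense();Q=R.from_euler('xyz',s["orientation"]);print("F",s["wrist_force"],"M world",s["moment"],"M tool",Q.inv().apply(s["moment"]),s["gripper_width"])
E
sed -i 's/^w=snap/e=telemetry.sense()["eef_pos"];print(e)\nw=snap/; s/b=np.array.*/b=np.array([434.3+e[0]-434.5,340.3+e[1]-341.7,e[2]+27.2])/' br.py; python3 br.py | tr -d '\n' | sed 's/np.int64//g;s/) (/)(/g' | cut -c1-2600
```

```text
F [ 0.79881827 -0.05191187 -5.87024663] M world [-0.00143598 -0.01379364 -0.0191238 ] M tool [-0.00629595 -0.01239659  0.01909795] 0.39227349092176045
[435.59559874 342.23759036   3.99969249][  174    93   293   343 68867](93, (303), (432))(97, (206), (435))(101, (200), (442))(105, (195), (447))(109, (191), (450))(113, (188), (453))(117, (186), (455))(121, (184), (457))(125, (183), (458))(129, (182), (459))(133, (181), (460))(137, (180), (461))(141, (179), (462))(145, (178), (463))(149, (177), (463))(153, (177), (464))(157, (177), (464))(161, (176), (464))(165, (176), (465))(169, (175), (465))(173, (175), (465))(177, (175), (465))(181, (174), (466))(185, (174), (466))(189, (175), (466))(193, (175), (465))(197, (175), (465))(201, (175), (465))(205, (176), (465))(209, (176), (464))(213, (176), (464))(217, (177), (464))(221, (177), (463))(225, (177), (463))(229, (178), (462))(233, (179), (461))(237, (180), (460))(241, (181), (460))(245, (181), (459))(249, (182), (458))(253, (183), (457))(257, (184), (456))(261, (186), (454))(265, (187), (453))(269, (189), (452))(273, (191), (451))(277, 
[... 300 characters left out ...]
41, (272), (370))(345, (272), (370))(349, (273), (370))(353, (273), (369))(357, (273), (369))(361, (273), (370))(365, (274), (369))(369, (274), (369))(373, (268), (369))(377, (274), (368))(381, (274), (368))(385, (274), (368))(389, (274), (368))(393, (275), (366))(397, (276), (365))(401, (276), (365))(405, (276), (365))(409, (277), (365))(413, (277), (365))(417, (277), (364))(421, (277), (364))(425, (278), (364))(429, (290), (351))(433, (310), (332))(0, 0, 34) [[317.5 362.6]](-26.5, 17, 34) [[368.2 294.9]](-26.5, -17, 34) [[266.1 295.1]](-26.5, 36, 30) [[422.1 289.7]](-26.5, -36, 30) [[212.4 290. ]](-86.5, 36, 30) [[439.6 102.5]](143.5, 17, 34) [[354.3 617.4]](143.5, -17, 34) [[283.2 617.6]]
```

Run:
```python
from blob import *
c,e,h,st=disc("top",(300,170,400,280));print(e,st)
q=px(c,h+.0,58);(x,y),r=cv2.minEnclosingCircle(q[:,:2].astype(np.float32));print(x,y,r,np.percentile(np.hypot(q[:,0]-x,q[:,1]-y),[0,20,50]).round(1),px(c,e[0],58))
w=snapshot("top");m=(w.max(2).astype(int)-w.min(2)<40)&(w.min(2)>120)
ys,xs=np.where(m[190:250,320:385]);print("grey",len(xs),xs.mean()+320,ys.mean()+190,np.ptp(xs),np.ptp(ys),px(c,(xs.mean()+320,ys.mean()+190),96))
```

```text
((347.9013671875, 223.50433349609375), (68.86151885986328, 70.09211730957031), 113.18644714355469) [ 313  189   70   70 3645]
600.9130859375 -38.94672393798828 66.96393585205078 [65.3 65.7 66.5] [[600.12159789 -38.73057796  58.        ]]
grey 189 344.51851851851853 220.16402116402116 49 59 [[602.06096929 -30.57664602  96.        ]]
```

Request:
move_arm --series "0 0 -0.02 0 0 0 -1; 0 0 -0.05 0 0 0 -1; 0 0 -0.08 0 0 0 -1; 0 0 -0.105 0 0 0 -1; 0 0 -0.12 0 0 0 -1"

```text
t: 16.05
eef_pos: [434.8, 341.8, 123.8]
orientation: [3.14, 0.001, 2.564]
wrist_force: [0.4, 0.2, -5.6]
gripper_width: 0.387
grasp_force: 61.9
```

Request:
move_arm --series "-0.01 -0.007 0 0 0 0 -1; -0.03 -0.02 0 0 0 0 -1; -0.058 -0.038 0 0 0 0 -1; -0.087 -0.057 0 0 0 0 -1; -0.116 -0.076 0 0 0 0 -1"

```text
t: 16.55
eef_pos: [488.9, 212.3, 119.8]
orientation: [-3.139, -0.002, 2.564]
wrist_force: [1.2, -0.8, -7.0]
gripper_width: 0.391
grasp_force: 61.8
```

Request:
move_arm --series "-0.029 -0.019 0 0 0 0 -1; -0.058 -0.038 0 0 0 0 -1; -0.087 -0.057 0 0 0 0 -1; -0.116 -0.076 0 0 0 0 -1; -0.14 -0.092 0 0 0 0 -1"

```text
t: 17.05
eef_pos: [556.0, 58.3, 119.7]
orientation: [-3.14, -0.003, 2.563]
wrist_force: [0.4, 0.2, -7.7]
gripper_width: 0.39
grasp_force: 61.8
```

```bash
python3 go.py 600.5 -37.4 118
```

```text
at [556.   58.3 119.7] rpy deg [-1.7989e+02 -1.5000e-01  1.4683e+02] t 17.05 shift [-0.0897 -0.0557  0.0016]
```

Request:
move_arm --series "-0.022 -0.014 0 0 0 0 -1; -0.045 -0.028 0 0 0 0 -1; -0.065 -0.041 0 0 0 0 -1; -0.08 -0.05 0 0 0 0 -1; -0.087 -0.054 0 0 0 0 -1"

```text
t: 17.55
eef_pos: [599.7, -33.7, 120.4]
orientation: [-3.141, -0.002, 2.562]
wrist_force: [0.5, 0.5, -6.2]
gripper_width: 0.388
grasp_force: 61.8
```

Request:
move_arm --series "0 0 0 0 0 0 -1; 0 0 0 0 0 0 -1; 0 0 0 0 0 0 -1"

```text
t: 17.85
eef_pos: [599.6, -30.7, 121.7]
orientation: [3.142, -0.001, 2.565]
wrist_force: [0.9, 0.7, -6.7]
gripper_width: 0.39
grasp_force: 61.8
```

```bash
python3 go.py 600.5 -37.4 118
```

```text
at [599.6 -30.7 121.7] rpy deg [ 1.8000e+02 -5.0000e-02  1.4696e+02] t 17.85 shift [-0.0044 -0.0052  0.0037]
```

Request:
move_arm --series "-0.002 -0.003 0.002 0 0 0 -1; -0.004 -0.005 0.004 0 0 0 -1; -0.004 -0.005 0.004 0 0 0 -1; -0.004 -0.005 0.004 0 0 0 -1; -0.004 -0.005 0.004 0 0 0 -1"

```text
t: 18.35
eef_pos: [600.8, -38.2, 118.0]
orientation: [3.142, 0.0, 2.564]
wrist_force: [0.6, 0.5, -6.3]
gripper_width: 0.39
grasp_force: 61.8
```

Request:
move_arm --series "0 0 0 0 0 0 -1; 0 0 0 0 0 0 -1; 0 0 0 0 0 0 -1; 0 0 0 0 0 0 -1"

```text
t: 18.75
eef_pos: [600.8, -38.2, 118.0]
orientation: [3.142, 0.0, 2.564]
wrist_force: [-0.7, 0.6, -6.1]
gripper_width: 0.384
grasp_force: 61.8
```

```bash
python3 go.py 600.5 -37.4 118
python3 - <<'E'
from h import *
s=telemetry.sense();e=s["eef_pos"];print(s["qvel"].round(3),s["gripper_width"],s["moment"])
u=np.array([np.cos(np.radians(-33)),np.sin(np.radians(-33)),0]);v=np.array([-u[1],u[0],0]);b=e+[-.2,-1.4,27.2]
S=get_calibration("scene");im=snapshot("scene")
# far-end level check: stone-coloured pixels vs predicted outline of the neck in the scene view
P=[b+X*u+Y*v+[0,0,z] for X,Y,z in((30,17,0),(143.5,17,0),(143.5,-17,0),(143.5,-17,34),(143.5,17,34),(30,17,34))]
h=cv2.convexHull(proj(S,P).astype(np.int32));k=np.zeros(im.shape[:2],np.uint8);cv2.fillPoly(k,[h],255)
print(proj(S,P).round(0).tolist())
H=cv2.cvtColor(im,cv2.COLOR_RGB2HSV);m=cv2.inRange(H,(3,15,40),(32,255,255))|cv2.inRange(H,(0,0,170),(180,40,255))
print("inside fill",(m[k>0]>0).mean()); x,y,w,hh=cv2.boundingRect(h)
for c in range(x,x+w+6,6):
    r=np.where(m[y-25:y+hh+12,c])[0]+y-25;rk=np.where(k[:,c])[0];print(c,(r.min(),r.max()) if len(r) else None,(rk.min(),rk.max()) if len(rk) else None)
E
```

```text
at [600.8 -38.2 118. ] rpy deg [180.     0.   146.89] t 18.75 shift [0.0007 0.0005 0.    ]
[ 0.001 -0.001 -0.    -0.001  0.     0.   ] 0.3839378658932984 [-0.0200656  -0.05057611 -0.02770356]
[[290.0, 231.0], [241.0, 263.0], [230.0, 252.0], [227.0, 239.0], [239.0, 250.0], [289.0, 217.0]]
inside fill 0.9702159344750558
226 None (np.int64(239), np.int64(241))
232 (np.int64(237), np.int64(254)) (np.int64(237), np.int64(254))
238 (np.int64(233), np.int64(259)) (np.int64(235), np.int64(259))
244 (np.int64(229), np.int64(260)) (np.int64(233), np.int64(260))
250 (np.int64(226), np.int64(256)) (np.int64(230), np.int64(256))
256 (np.int64(222), np.int64(254)) (np.int64(228), np.int64(252))
262 (np.int64(218), np.int64(248)) (np.int64(226), np.int64(248))
268 (np.int64(215), np.int64(263)) (np.int64(224), np.int64(244))
274 (np.int64(211), np.int64(270)) (np.int64(222), np.int64(240))
280 (np.int64(208), np.int64(273)) (np.int64(220), np.int64(236))
286 (np.int64(203), np.int64(274)) (np.int64(218), np.int64(232))
292 (np.int64(199), np.int64(274)) None
```

```bash
python3 -c "
from plant import *
print(finish_job())"
```

```text
the job is handed in; nothing more can be done
None
```

The job is handed in: the cover measures seated and level on the drum and let go, and the bracket is held level at its balance point, at rest, about 5 cm above the dowel; my first grasp missed and shut the fingers on the dowel top (86 N wrist force read, cover not visibly moved), and I gripped again 30 mm lower because the real fingertips sit about 30 mm short of the reported TCP.

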